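# Pin a marionette head into its neck clamp and hold it squeezed

## Task

In the puppet workshop, swing the hinged wooden jaw of the neck clamp fully shut around the carved head's neck, then take the red-handled pin from its wooden stand and push it down through the aligned holes of the two metal ears until its brass collar sits flush on the upper ear. Then squeeze the two wooden halves together between the gripper's two fingers, one finger on the outside of each half, and finish while still holding them squeezed: do not let go. Leave the head standing in the clamp and everything else on the bench where it is.

Things in the scene. Friction and masses are not known exactly. Their poses are not given: they have to be found in the camera images.
- jig: The neck clamp's plywood base, bolted to the bench, 15 mm thick, x -65 to +55, y -88 to +132 mm. Origin on its underside below the parting plane (x = 0) of the shut clamp; z up. Vertical hinge axis at x 0, y -66 mm (brass barrel, 84 mm high). The head stands at x 0, y -30 mm, 25 mm in radius, its top 147 mm above the bench.
- fixed_half: Fixed wooden half, same origin and axes as jig: x 0 to +22, y -50 to +75, z 32 to 78 mm. Shut, the jaw covers x -22 to 0 with the same y and z: the pair is 44 mm thick in x. The stretch y +35 to +70 mm (rubber pads outside) is free for squeezing. Beyond y 75 mm lie the two metal ears, one above the other, 34 mm wide in x, y 74 to 124, z 30 to 52 mm, holes at x 0, y +103.
- jaw_angle (a joint): Angle of the swinging jaw, rad: 0 is fully shut (a hard stop, holes aligned); it grows as the jaw swings away from the fixed half towards the clamp's -x side (anticlockwise seen from above), up to 1.3. The hinge is stiff: about 1.3 N at the jaw's free end moves it and it stays where it is left.
- jaw: The swinging half (jaw). Origin on the hinge axis at bench level, z up; its y axis runs from the hinge along the jaw's inner (parting) face to the free end. In this frame its wood covers x -22 to 0 mm (outer face at x = -22), y 16 to 141 mm, z 32 to 78 mm; its ear has its hole at y 169 mm. It closes by moving its +x side towards the fixed half.
- jaw_hole (a point): Centre of the upper mouth of the hole in the jaw's ear (the upper ear, z 44 to 52 mm; 12 mm hole, slightly chamfered), 52 mm above the bench; moves with the jaw.
- fixed_hole (a point): Centre of the upper mouth of the hole in the fixed half's ear (the lower ear, z 30 to 42 mm; 13.5 mm hole), 42 mm above the bench.
- pin_handle (a point): The pin, at the middle of its upright red handle (20 mm diameter; the point is 23 mm above the underside of the brass collar and 23 mm below the handle's top). Collar 24 mm diameter, 4 mm thick, under the handle; below it a 10 mm steel shank, 32 mm long with a tapered end. z runs up the pin. It starts upright in its stand, collar on the stand's top, the point 68 mm above the bench; fully home in the clamp the point is 75 mm above the bench. 50 to 100 g.
- pin_tip (a point): The lower end of the pin's shank, 55 mm below pin_handle.
- stand: Fixed dark wooden block, 60 x 60 x 45 mm, with a 12.5 mm hole in the middle of its top that holds the pin. Origin: centre of its underside.
- head_c (a point): The carved wooden head in the clamp, middle of the head, 99 mm above its foot (114 mm above the bench). Loose: it stands on a 44 mm round foot on the clamp's base, with an 18 mm neck in the 24 mm square notch of the shut halves (3 mm play). z is up. Leave it standing.
- bust_a_c (a point): Bystander: carved head 52 mm wide, 88 mm high, standing on the mat; middle of it, 45 mm up.
- bust_b_c (a point): Bystander: a second such head; middle of it, 45 mm up.
- tape_c (a point): Bystander: cardboard tape roll lying flat, 90 mm diameter, 45 mm high; its centre.
- book: Bystander: green book with red ribbon, 150 x 110 x 22 mm; origin at the centre of its underside.
- skateboard: Bystander: puppet-sized grey skateboard lying wheels up, 215 x 55 x 44 mm; origin under its centre, long side along its x.
- mallet: Bystander: hammer lying on the bench, along its x.

How it is judged:
By the outcome, as a careful person would: the job done as asked, in the order asked, and still so for the second after the job is handed in, while the arm keeps its last pose, push and grip.
It also fails if it takes over 64 s, if anything falls off the work surface, if the arm or the gripper's body presses on something with over 40 N, if the wrist force passes 120 N, or if a joint passes its speed limit or range.

## Robot

A 6-joint arm with a two-finger parallel gripper is mounted at the origin on the work surface. World frame = base frame: x ahead of the robot, y to its left, z up, the work surface at z = 0. Lengths are in mm, angles in rad, forces in N, time in s.
With the tool pointing down it reaches from about 375 to 900 mm from the base axis. Payload 3.1 kg.
Tool frame: the origin (TCP) lies between the finger pads; the fingertips stand 17 mm ahead of it and the grasp point (between the pads) lies 2 mm behind it; z points along the fingers, y is the line along which they close (so a half turn about z gives the same grasp; the last joint's range is limited). The gripper opens to 85 mm and grips with 20 to 120 N. Pads are 22 mm wide; open, the fingers measure 114 mm over their backs; the gripper's body (76 mm by 85 mm) begins 54 mm behind the grasp point. The pads swing forward as they close: fully open they stand 13 mm farther back than shut.
Start: joints at [1.169, 0.527, 1.433, -0, 1.181, -0.178], TCP at [138.061, 609.538, 248.31] pointing down, gripper open.
Joint ranges: [-3.08, 3.08], [-0.75, 2.2], [0.22, 2.44], [-1.43, 4.57], [0, 2.65], [-2.85, 2.85]. Speed limits (rad/s): [2.79, 2.79, 3.14, 3.14, 3.14, 3.14].

## Interface

Orientations are given as a rotation vector (axis times angle).
In Python, from rig import r, read_camera gives the robot as it stands.
- The arm moves only by the shell command python3 -m pendant 'ROWS'. ROWS is text: rows parted by semicolons, each of 7 numbers parted by spaces: the opening, from 0 (shut) to 1 (fully open), then the shift along the world's x, y, z in cm, then the turn, a rotation vector about the world's x, y, z in rad. In form: gripper tx ty tz wx wy wz; .... A call has 1 to 8 rows; each row is the pose to reach, as a shift and turn from the pose commanded when the call began; what a row does not reach only later rows make up. A row lasts 1/8 s, in which the tool goes at most 62.5 mm and 10.7 degrees, less where a joint would pass 70% of its speed; a pose out of reach is approached as far as the arm can. A call with a gripper value outside its range is refused whole. The fingers move at their own pace and stop on an object; the grip force is fixed at half the most. Time passes only in rows, so rows that repeat a pose let the fingers close. It gives the time, the measured TCP pose, the force, the opening and the grip force at its end, in the units of the state.
- r.get_state(): the state, without advancing time (a new reading comes with each control period).
- read_camera(name): name is "scene" or "top" or "wrist"; returns a dict with "img" (480x640x3 uint8, red, green, blue), "depth" (480x640 float32, mm along the optical axis (not along the pixel's ray), 0 where there is no reading), "intrinsics" (3x3 intrinsics, pixels), "rvec" (rotation vector, rad) and "tvec" (3), from world to camera coordinates, as OpenCV has them; the wrist camera has in their place "tool_from_camera" (4x4, takes a point from camera to tool coordinates, whose origin is the TCP and whose axes are the flange's). Camera axes: x right, y down, z forward; pixel columns grow to the right and rows downward; lengths in mm; the calibration is good to about 2 mm. The wrist camera is an equidistant fisheye: a pixel r from the principal point sees the ray r / f radians off the axis. A picture is of the moment at which its call begins: read the wrist's pose just before it.
- r.job_done(): hands the job in; it is judged then, once.
The state is a dict: "t": time; "joint_positions": joint angles; "joint_velocities": joint speeds; "joint_efforts": joint torques, N m; "ee_pos": TCP position; "ee_rot": TCP orientation; "force": force on the tool from outside, world axes, zero at the start; "moment": the same for the moment, N m; "width": opening from 0.0 (shut) to 1.0 (fully open); "grasp_force": force on a finger pad.
Only numpy, scipy, OpenCV 4.12 (cv2) and the standard library are available. Lean on these libraries where they do the work, as an engineer would, in place of code of your own. Each camera call takes 0.05 s, during which the arm holds its last target. There are 200 camera calls.

## Working session

There is one attempt and no reset: what is moved stays moved. The work goes in short steps, Python scripts to look and compute and a shell command to move; the robot and the scene stay as the last step left them, time stands still between calls to the robot, and variables do not carry over. Pictures are saved under pics/ and viewed, at most 10 in all, crops included, and the job is handed in when it is done.

```bash
ls; mkdir -p pics; cat > h.py <<'E'
import numpy as np, cv2
from rig import r, read_camera
def look(n,tag):
    c=read_camera(n); cv2.imwrite(f'pics/{tag}.png',cv2.cvtColor(c['img'],cv2.COLOR_RGB2BGR)); np.save(f'pics/{tag}.npy',c,allow_pickle=True); return c
def load(tag): return np.load(f'pics/{tag}.npy',allow_pickle=True).item()
def ray(c,u,v,z):
    "pixel -> world point on plane height z (fixed cameras)"
    R=cv2.Rodrigues(np.array(c['rvec'],float))[0]; o=-R.T@np.array(c['tvec'],float).ravel()
    d=R.T@np.linalg.inv(c['intrinsics'])@np.array([u,v,1.]); return o+d*(z-o[2])/d[2]
E
python3 - <<'E'
from h import *
look('top','top1'); look('scene','scene1')
for t in('top1','scene1'):
    c=load(t);R=cv2.Rodrigues(np.array(c['rvec'],float))[0];print(-R.T@np.array(c['tvec']).ravel(),c['intrinsics'].tolist())
print(r.get_state())
E
```

```text
pics
[ 317.36853903  -10.89462032 1196.53255637] [[523.8001574605687, 0.0, 314.05038732922264], [0.0, 523.8001574605687, 240.41932466469368], [0.0, 0.0, 1.0]]
[1074.06962779 -674.1048131   891.35644817] [[509.95638199915595, 0.0, 316.4531943107998], [0.0, 509.95638199915595, 237.5961503122305], [0.0, 0.0, 1.0]]
{'t': 0.1, 'joint_positions': array([ 1.16949630e+00,  5.28381435e-01,  1.43380134e+00, -7.64198881e-06,
        1.18143433e+00, -1.78448761e-01]), 'joint_velocities': array([ 0.00099429, -0.00060079, -0.00280552, -0.00062745, -0.00096719,
       -0.00021253]), 'joint_efforts': array([ 2.03659811e-04, -4.43306172e+01, -1.78586161e+01, -2.28893350e-04,
        3.90535570e-03, -7.15609502e-06]), 'ee_pos': array([137.82230059, 608.96441252, 247.41776009]), 'ee_rot': array([-3.49261745e-01, -3.12154103e+00,  3.04995463e-03]), 'force': array([-0.75978691,  0.29683465,  0.75418615]), 'moment': array([-0.00040312,  0.01352463,  0.00994787]), 'grasp_force': 0.0, 'width': 0.9992527564530159}
```

View pics/top1.png

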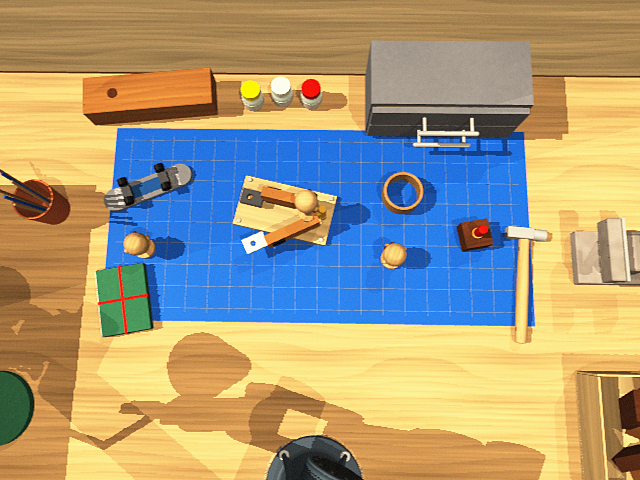

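View pics/scene1.png

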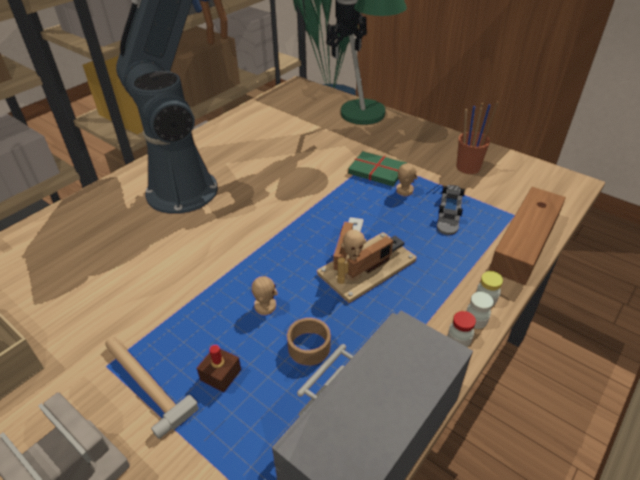

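The top view shows the plywood clamp base with corners at about (246,177), (340,196), (327,244) and (233,223). The jaw is open towards the robot with its white ear at (255,242), and the dark fixed ear is at (252,198). The red pin is at (482,230).

```bash
python3 - <<'E'
from h import *
c=load('top1'); im=cv2.cvtColor(c['img'],cv2.COLOR_RGB2BGR)
a=cv2.resize(im[165:260,225:350],None,fx=6,fy=6,interpolation=cv2.INTER_CUBIC)
cv2.imwrite('pics/crop1.png',a[:570,:750])
hsv=cv2.cvtColor(im,cv2.COLOR_BGR2HSV); H,S,V=cv2.split(hsv)
m=(((H<6)|(H>174))&(S>200)&(V>130)).astype(np.uint8); m[:, :450]=0;m[:, 510:]=0;m[:200]=0;m[260:]=0
v,u=np.nonzero(m); print('pin',u.mean(),v.mean(),len(u), ray(c,u.mean(),v.mean(),88))
blue=((H>100)&(H<125)&(S>120)).astype(np.uint8)
n=1-blue; n[:170]=0;n[255:]=0;n[:,:225]=0;n[:,350:]=0
cs,_=cv2.findContours(n,0,2); k=max(cs,key=cv2.contourArea); print(cv2.minAreaRect(k), cv2.contourArea(k))
c2=load('scene1');h2=cv2.cvtColor(c2['img'],cv2.COLOR_RGB2HSV);H,S,V=cv2.split(h2)
m=(((H<6)|(H>174))&(S>180)&(V>100)).astype(np.uint8);m[:330]=0;m[370:]=0;m[:,:195]=0;m[:,240:]=0
v,u=np.nonzero(m); print('pin2',u.mean(),v.mean(),len(u), ray(c2,u.mean(),v.mean(),70))
E
```

```text
pin 480.86407766990294 229.92233009708738 103 [ 543.15070048 -351.47638689   88.        ]
((286.71197509765625, 220.48580932617188), (110.73023986816406, 77.1640396118164), 9.162346839904785) 5344.5
pin2 214.3673469387755 350.7142857142857 49 [ 540.8114185  -349.61630567   70.        ]
```

View pics/crop1.png

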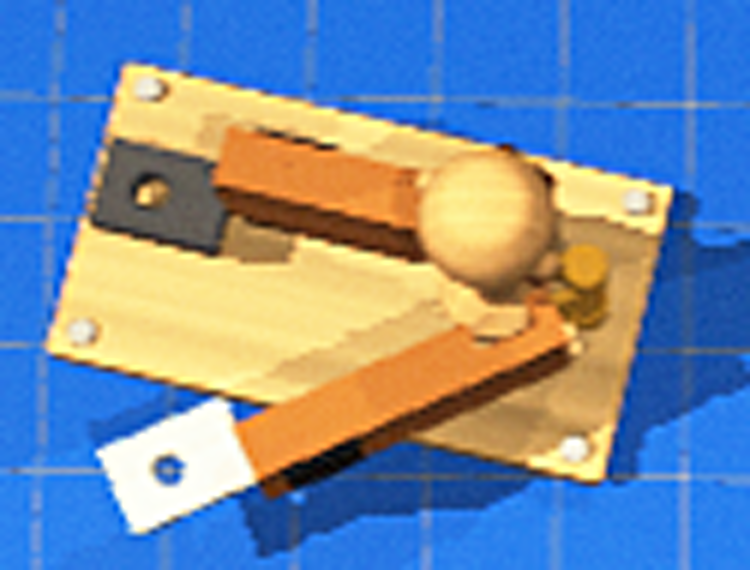

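The crop shows the base corners, hinge top (586,263), fixed hole (152,192) and jaw hole (169,470).

```bash
python3 - <<'E'
from h import *
c=load('top1')
P=lambda x,y,z: ray(c,225+(x+.5)/6-.5,165+(y+.5)/6-.5,z)[:2]
cor=[P(*p,15) for p in((128,63),(672,187),(605,482),(48,352))]
loc=np.array([[55,132],[55,-88],[-65,-88],[-65,132.]])
A,_=cv2.estimateAffinePartial2D(loc,np.array(cor)); print(A, np.hypot(A[0,0],A[1,0]))
hf=P(152,192,42); hj=P(169,470,52); hg=P(586,263,84)
print('fixedhole',hf,'jawhole',hj,'hinge',hg, np.linalg.norm(hf-hg),np.linalg.norm(hj-hg))
yaw=np.arctan2(A[1,0],A[0,0]); R=np.array([[np.cos(yaw),-np.sin(yaw)],[np.sin(yaw),np.cos(yaw)]])
t=np.mean(np.array(cor)-loc@R.T,axis=0)
print('yaw',yaw,'t',t,'hinge pred',R@[0,-66]+t,'hole pred',R@[0,103]+t)
d=hf-hg; print('yaw2',np.arctan2(-d[0],d[1])); d=hj-hg; print('jaw yaw',np.arctan2(-d[0],d[1]))
h=R@[0,-66]+t; d=hj-h; print('jaw yaw b',np.arctan2(-d[0],d[1]))
E
```

```text
[[ 9.71840393e-01  2.16083502e-01  6.00676410e+02]
 [-2.16083502e-01  9.71840393e-01  5.38727907e+01]] 0.995573116392979
fixedhole [623.31627585 154.94580046] jawhole [514.62259009 143.28468102] hinge [587.44464932 -10.11623503] 168.9149168994098 169.80840190417462
yaw -0.21878559908795955 t [600.67687185  53.77291623] hinge pred [586.35194596 -10.65375913] hole pred [623.03243802 154.31757626]
yaw2 -0.21399459166387988
jaw yaw 0.4432176030231131
jaw yaw b 0.4360477797670191
```

```bash
python3 -m pendant '0 5 -8 0 0 0 -0.19; 0 10 -15 0 0 0 -0.38; 0 14 -21 0 0 0 -0.56; 0 18 -28 0 0 0 -0.75; 0 22 -34 0 0 0 -0.93; 0 26 -40 0 0 0 -1.12; 0 30 -46 0 0 0 -1.3; 0 35 -53.5 0 0 0 -1.48'; python3 -m pendant '0 0 0 0 0 0 -0.09; 0 0 0 0 0 0 -0.09; 0 0 0 0 0 0 -0.09; 0 0 0 0 0 0 -0.09'; python3 - <<'E'
from h import *
s=r.get_state(); print(s['ee_pos'],s['ee_rot'],s['joint_positions'],s['width']); 
c=look('wrist','w1'); print(c['intrinsics'],c['tool_from_camera'])
def P(d,th):
    j=np.array([-118*np.sin(th)-(22+d)*np.cos(th),-66+118*np.cos(th)-(22+d)*np.sin(th)])
    a=-.216;return np.array([[np.cos(a),-np.sin(a)],[np.sin(a),np.cos(a)]])@j+[601,54]
print(P(30,.655))
for th in(.6,.5,.4,.3,.2,.1,0): print(th,P(14.5*np.cos(th)+11*np.sin(th),th))
E
```

```text
t: 1.1
ee_pos: [411.9, 189.0, 248.2]
ee_rot: [-2.369, -2.063, -0.0]
force: [0.8, 0.1, 0.1]
width: 0.0
grasp_force: 0.0
t: 1.6
ee_pos: [410.5, 191.5, 248.3]
ee_rot: [-2.451, -1.965, 0.0]
force: [-0.9, -0.1, -0.6]
width: 0.001
grasp_force: 0.0
[410.4901482  191.54466669 248.26015304] [-2.45112584e+00 -1.96485163e+00  4.19948740e-04] [1.89022763e-01 2.97258694e-01 1.84733851e+00 9.29618277e-06
 9.97302063e-01 4.08367977e-01] 0.000547836618046578
[[371.64829954   0.         319.01660422]
 [  0.         371.64829954 232.79581465]
 [  0.           0.           1.        ]] [[ 3.41972361e-04 -9.45741127e-01 -3.24920919e-01  8.37659011e+01]
 [ 9.99999805e-01  1.53434742e-04  6.05878959e-04 -1.59372100e+00]
 [-5.23150492e-04 -3.24921063e-01  9.45740995e-01 -1.25941092e+02]
 [ 0.00000000e+00  0.00000000e+00  0.00000000e+00  1.00000000e+00]]
[489.63131346  74.24278085]
0.6 [505.39562249  83.8880145 ]
0.5 [515.3948975   91.59934456]
0.4 [526.29503427  98.28930855]
0.3 [537.98902202 103.83681276]
0.2 [550.3511024  108.13288251]
0.1 [563.23838151 111.0838857 ]
0 [576.49303011 112.6144899 ]
```

View pics/w1.png

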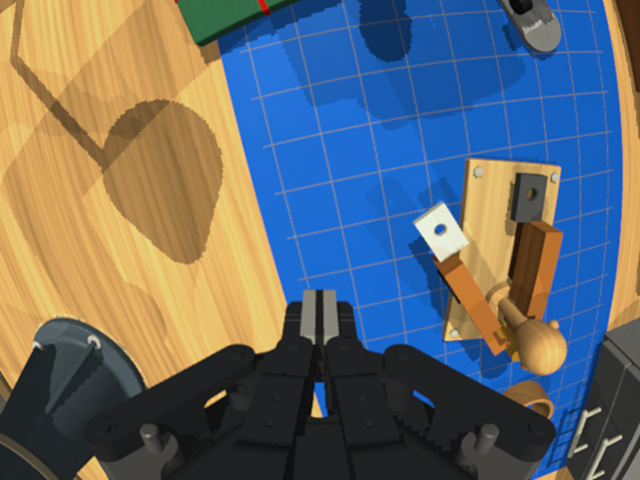

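The wrist view shows the jaw hole at (441,229) and the fixed hole at (532,193). The closed fingers are at the bottom centre, clear of everything.

```bash
cat >> h.py <<'E'
def wray(c,pos,rot,u,v,z):
    K=c['intrinsics'];x=(u-K[0,2])/K[0,0];y=(v-K[1,2])/K[1,1];th=np.hypot(x,y)+1e-12
    d=np.array([np.sin(th)*x/th,np.sin(th)*y/th,np.cos(th)]); T=c['tool_from_camera']; R=cv2.Rodrigues(np.array(rot,float))[0]
    o=R@T[:3,3]+pos; d=R@T[:3,:3]@d; return o+d*(z-o[2])/d[2]
E
python3 - <<'E'
from h import *
c=load('w1');s=r.get_state()
print(wray(c,s['ee_pos'],s['ee_rot'],441,229,52),wray(c,s['ee_pos'],s['ee_rot'],532,193,42))
E
python3 -m pendant '0 2 -3 0 0 0 0; 0 4 -6 0 0 0 0; 0 6 -9 0 0 0 0; 0 7.9 -11.7 0 0 0 0; 0 7.9 -11.7 -5 0 0 0; 0 7.9 -11.7 -10 0 0 0; 0 7.9 -11.7 -15 0 0 0; 0 7.9 -11.7 -18.9 0 0 0'
```

```text
[517.01642156 144.09319645  52.        ] [625.42388255 156.77841675  42.        ]
t: 2.65
ee_pos: [489.8, 74.5, 57.6]
ee_rot: [-2.452, -1.964, 0.001]
force: [0.5, 0.3, 0.1]
width: 0.002
grasp_force: 0.0
```

```bash
python3 -m pendant '0 0.8 0.5 0 0 0 0; 0 1.6 1.0 0 0 0 0; 0 2.6 1.7 0 0 0 0; 0 3.7 2.4 0 0 0 0; 0 4.8 3 0 0 0 0; 0 6.1 3.4 0 0 0 0; 0 7.4 3.7 0 0 0 0; 0 7.4 3.7 0 0 0 0'; python3 -m pendant '0 0.4 0 0 0 0 0; 0 0.7 0.0 0 0 0 0; 0 1 0.1 0 0 0 0; 0 1.2 0.1 0 0 0 0; 0 1.2 0.1 0 0 0 0'
```

```text
t: 3.65
ee_pos: [566.2, 111.0, 59.4]
ee_rot: [2.453, 1.961, 0.004]
force: [-0.4, 0.2, -0.1]
width: 0.0
grasp_force: 0.0
t: 4.28
ee_pos: [576.3, 111.7, 59.2]
ee_rot: [2.454, 1.961, 0.0]
force: [0.4, -0.2, -0.6]
width: -0.002
grasp_force: 0.3
```

```bash
python3 -m pendant '0 0.2 0 0 0 0 0; 0 0.3 0 0 0 0 0;0 0.3 0 0 0 0 0'; python3 - <<'E'
from h import *
c=look('top','top2'); im=cv2.cvtColor(c['img'],cv2.COLOR_RGB2BGR)
cv2.imwrite('pics/crop2.png',cv2.resize(im[165:260,225:350],None,fx=6,fy=6,interpolation=cv2.INTER_CUBIC)[:570,:750])
E
```

```text
t: 4.65
ee_pos: [579.3, 111.8, 59.3]
ee_rot: [2.454, 1.962, 0.0]
force: [-0.3, -1.0, -0.6]
width: -0.002
grasp_force: 0.4
```

View pics/crop2.png

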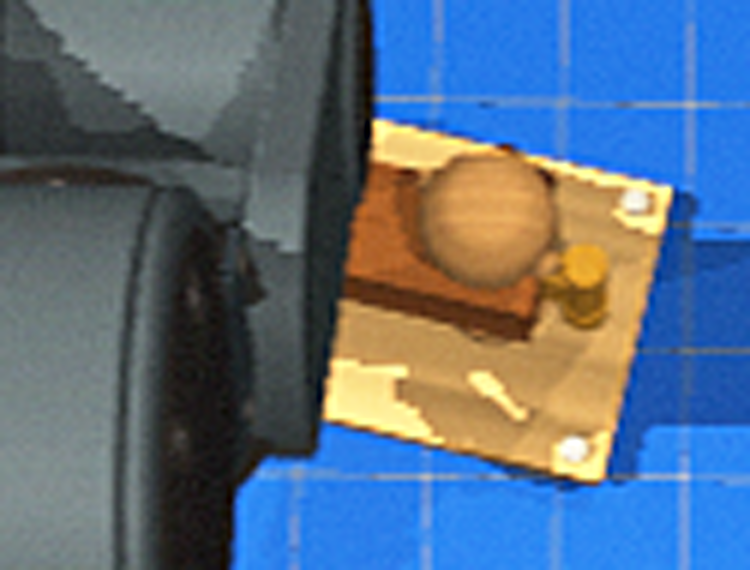

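The jaw is almost parallel to the fixed half and the head still stands at (487,215). I'll keep pushing in small steps until I feel the stop.

```bash
for i in 1; do python3 -m pendant '0 0.2 0 0 0 0 0; 0 0.3 0 0 0 0 0;0 0.3 0 0 0 0 0'; done; python3 -m pendant '0 0.2 0 0 0 0 0; 0 0.2 0 0 0 0 0'
```

```text
t: 5.08
ee_pos: [579.7, 111.8, 59.3]
ee_rot: [-2.451, -1.96, 0.007]
force: [-6.0, -0.7, 4.2]
width: 0.001
grasp_force: 2.8
t: 5.32
ee_pos: [579.7, 111.8, 59.2]
ee_rot: [-2.449, -1.958, 0.012]
force: [-9.6, -0.9, 6.5]
width: -0.004
grasp_force: 4.5
```

```bash
python3 -m pendant '0 0.2 0 0 0 0 0; 0 0.2 0 0 0 0 0'
```

```text
t: 5.58
ee_pos: [579.7, 111.8, 59.2]
ee_rot: [-2.447, -1.957, 0.018]
force: [-13.6, -1.0, 8.9]
width: 0.001
grasp_force: 6.1
```

```bash
python3 -m pendant '0 -2 0 0 0 0 0; 0 -4 0 0 0 0 0; 0 -4 0 5 0 0 0; 0 -4 0 10 0 0 0; 0 -4 0 15 0 0 0; 0 -4 -5 15 0 0 0; 0 -4 -10 15 0 0 0; 0 -4 -15 15 0 0 0'; python3 -m pendant '0.8 0 -5 0 0 0 0; 0.8 0 -10 0 0 0 0; 0.8 0 -15 0 0 0 0; 0.8 0 -20 0 0 0 0; 0.8 0 -25 0 0 0 0; 0.8 0 -30 -2 0 0 0; 0.8 0 -31 -4 0 0 0; 0.8 0 -31 -4 0 0 0'
python3 - <<'E'
from h import *
s=r.get_state(); c=look('wrist','w2'); p,q=s['ee_pos'],s['ee_rot'];print(p,q,s['width'])
h=cv2.cvtColor(c['img'],cv2.COLOR_RGB2HSV);H,S,V=cv2.split(h)
m=(((H<6)|(H>174))&(S>180)&(V>90)).astype(np.uint8)
n,l,st,ce=cv2.connectedComponentsWithStats(m)
for i in range(1,n):
    if st[i,4]>60: print(st[i],ce[i],wray(c,p,q,*ce[i],80))
E
```

```text
t: 6.58
ee_pos: [547.2, -39.7, 210.1]
ee_rot: [2.451, 1.961, 0.004]
force: [1.3, -0.1, -0.1]
width: 0.001
grasp_force: 0.0
t: 7.58
ee_pos: [545.1, -347.7, 167.2]
ee_rot: [-2.452, -1.957, 0.0]
force: [0.1, 0.1, -0.4]
width: 0.798
grasp_force: 0.0
[ 545.05333168 -347.7461601   167.17608141] [-2.45185301e+00 -1.95730715e+00  3.27022218e-04] 0.7980664786638029
[ 311  233   32   49 1245] [325.97429719 257.44658635] [ 546.35447515 -353.60552479   80.        ]
```

View pics/w2.png

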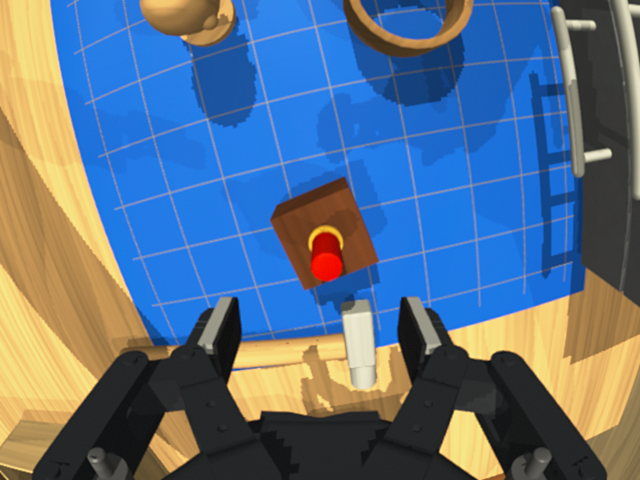

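The wrist view shows the handle's top at about (326,268), the brass collar at about (325,239) and the fingers clear on both sides.

```bash
python3 - <<'E'
from h import *
s=r.get_state(); c=load('w2'); p,q=s['ee_pos'],s['ee_rot']
print(wray(c,p,q,326,268,91),wray(c,p,q,325,239,49),wray(c,p,q,326,257.4,71))
E
```

```text
[ 546.37542354 -355.63919287   91.        ] [ 547.05956966 -352.34855569   49.        ] [ 546.37471775 -357.12388472   71.        ]
```

```bash
python3 -m pendant '0.8 0 -0.5 -3 0 0 0; 0.8 0 -0.5 -6 0 0 0; 0.8 0 -0.5 -9.5 0 0 0; 0.4 0 -0.5 -9.5 0 0 0; 0 0 -0.5 -9.5 0 0 0; 0 0 -0.5 -9.5 0 0 0; 0 0 -0.5 -9.5 0 0 0; 0 0 -0.5 -9.5 0 0 0'
```

```text
t: 8.62
ee_pos: [547.5, -353.8, 76.7]
ee_rot: [2.451, 1.959, 0.002]
force: [1.4, 1.5, 6.6]
width: 0.22
grasp_force: 58.7
```

```bash
python3 -m pendant '0 0 0 0.5 0 0 0; 0 0 0 2 0 0 0; 0 0 0 4 0 0 0; 0 0 0 7 0 0 0; 0 0 0 11 0 0 0; 0 0 0 14 0 0 0; 0 0 0 14 0 0 0'
python3 - <<'E'
from h import *
s=r.get_state(); c=look('wrist','w3'); p,q=s['ee_pos'],s['ee_rot'];print(p,q,s['width'],s['force'])
E
```

```text
t: 9.5
ee_pos: [547.1, -354.4, 218.6]
ee_rot: [2.448, 1.958, 0.001]
force: [0.1, 0.5, -1.0]
width: 0.211
grasp_force: 59.1
[ 547.11110503 -354.36684778  218.6196884 ] [2.44848930e+00 1.95754435e+00 9.88193360e-04] 0.21141725773699777 [ 0.11540758  0.48900967 -1.02458559]
```

View pics/w3.png

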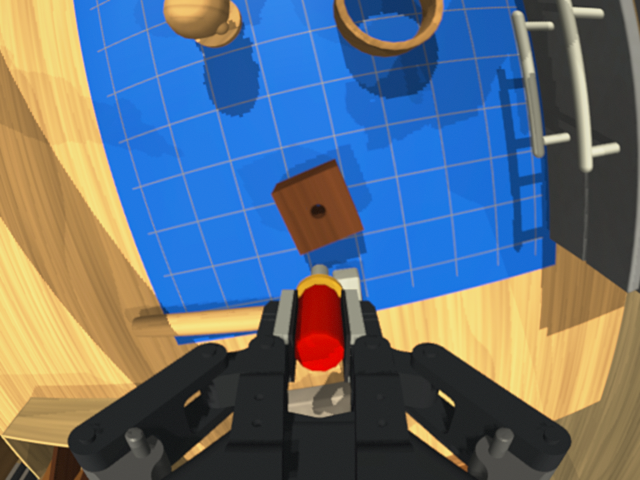

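The pin is in the gripper, with the handle's top at (320,352), the tip at (320,266) and the stand's empty hole at (318,210).

```bash
cat >> h.py <<'E'
def tray(c,u,v,zt):
    "wrist pixel -> tool-frame point on plane tool z=zt"
    return wray(c,np.zeros(3),np.zeros(3),u,v,zt)
E
python3 - <<'E'
from h import *
s=r.get_state(); c=load('w3'); p,q=s['ee_pos'],s['ee_rot']
print('hole',wray(c,p,q,318.5,210,45))
for u,v,z in((320,352,-14.3),(320,285,31.7),(320,267,63.7),(320,267,61)): print(z,tray(c,u,v,z))
h=cv2.cvtColor(c['img'],cv2.COLOR_RGB2HSV);H,S,V=cv2.split(h)
m=(((H<6)|(H>174))&(S>180)&(V>90)).astype(np.uint8)
k=max(cv2.findContours(m,0,2)[0],key=cv2.contourArea);print(cv2.boundingRect(k))
print(cv2.Rodrigues(q)[0])
d=c['depth'];print(d[352,320],d[300,320],d[267:272,320])
E
```

```text
hole [ 545.00216933 -351.82224523   45.        ]
-14.3 [ -1.41142877  -1.13880118 -14.3       ]
31.7 [ 3.40317217 -1.01487429 31.7       ]
63.7 [-1.60613046 -0.91351837 63.7       ]
61 [-0.39079097 -0.92317203 61.        ]
(296, 285, 48, 86)
[[ 0.22019992  0.97545336  0.00165451]
 [ 0.97545357 -0.22019668 -0.0019366 ]
 [-0.00152474  0.00204034 -0.99999676]]
133.08693 154.18057 [196.0918  196.49635 195.32182 192.02983 192.14806]
```

```bash
python3 -m pendant '0 0 0 2 0 0 0; 0 0 4 5 0 0 0; 0 0 9 6 0 0 0; 0 0 14 6 0 0 0; 0 1 19 6 0 0 0; 0 2 24 6 0 0 0; 0 3 29 6 0 0 0; 0 4 34 6 0 0 0'; python3 -m pendant '0 1 4 0 0 0 0; 0 2 8 0 0 0 0; 0 3 12 0 0 0 0; 0 3.7 16 0 0 0 0; 0 3.7 17 -3 0 0 0; 0 3.7 17 -8 0 0 0; 0 3.7 17 -13 0 0 0;  0 3.7 17 -13 0 0 0'
python3 - <<'E'
from h import *
s=r.get_state(); c=look('wrist','w4'); p,q=s['ee_pos'],s['ee_rot'];print(p,q,s['width'],s['force'])
cv2.imwrite('pics/w4c.png',cv2.resize(cv2.cvtColor(c['img'],cv2.COLOR_RGB2BGR)[180:380,200:460],None,fx=3,fy=3,interpolation=cv2.INTER_CUBIC))
E
```

```text
t: 10.55
ee_pos: [585.0, -11.5, 272.7]
ee_rot: [-2.452, -1.96, 0.004]
force: [0.3, 0.4, -1.0]
width: 0.214
grasp_force: 59.1
t: 11.55
ee_pos: [618.3, 156.3, 138.7]
ee_rot: [-2.448, -1.957, 0.019]
force: [-0.4, 0.3, 0.5]
width: 0.217
grasp_force: 59.1
[618.28595488 156.32347721 138.67266493] [-2.44753913 -1.95679981  0.01865173] 0.21680424785973426 [-0.43313253  0.25197396  0.52607135]
```

View pics/w4c.png

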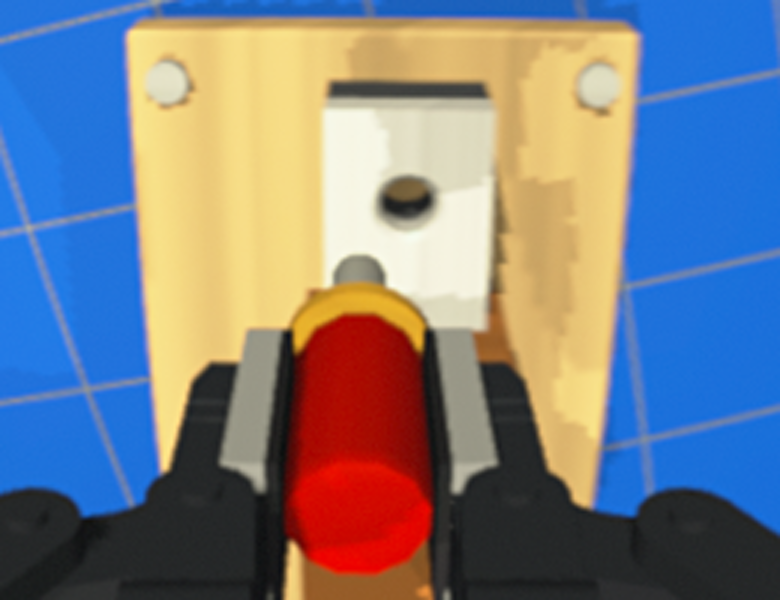

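The crop shows the ear hole at (407,199), which is full-image (335.7,246.3). The shank tip is at about (359,266), full-image (319.7,268.5), so the pin has to move right (tool +y) and slightly forward.

```bash
python3 -m pendant '0 0 0 0 0 0 0; 0 0 0 0 0 0 0'; python3 - <<'E'
from h import *
s=r.get_state(); c=load('w4'); p,q=[618.28595488,156.32347721,138.67266493],[-2.44753913,-1.95679981,0.01865173]
h=wray(c,p,q,335.7,246.3,52); R=cv2.Rodrigues(np.array(q))[0]
for zt in (61,63.7): t=R@tray(c,319.7,268.5,zt)+p; print('tip',t,'hole',h,'need',h-t)
t=R@tray(c,319.7,200-20+512/3,-14.3)+p; print('top',t); print(R)
print(s['ee_pos'],s['ee_rot'],cv2.Rodrigues(s['ee_rot'])[0][:,2])
E
```

```text
t: 11.85
ee_pos: [624.6, 156.8, 146.8]
ee_rot: [2.452, 1.96, 0.006]
force: [0.2, 0.3, -0.5]
width: 0.213
grasp_force: 59.1
tip [616.06632172 155.23269388  77.69940797] hole [626.04547241 156.24972943  52.        ] need [  9.97915069   1.01703555 -25.69940797]
tip [615.76458799 154.0293798   75.00492599] hole [626.04547241 156.24972943  52.        ] need [ 10.28088443   2.22034963 -23.00492599]
top [617.09626931 155.87935329 152.99163086]
[[ 0.22007997  0.97537778 -0.01424735]
 [ 0.97547215 -0.2201194  -0.00124213]
 [-0.00434766 -0.01362453 -0.99989773]]
[624.6177463  156.81874569 146.77525449] [2.45194403 1.96002199 0.00576884] [ 4.44723543e-03  3.23086930e-04 -9.99990059e-01]
```

The arm was still settling during that shot, so I'll measure again at rest.

```bash
python3 -m pendant '0 0 0 -0.5 0 0 0; 0 0 0 -0.5 0 0 0;0 0 0 -0.5 0 0 0; 0 0 0 -0.5 0 0 0'; python3 - <<'E'
from h import *
s=r.get_state(); c=look('wrist','w5'); p,q=s['ee_pos'],s['ee_rot'];print(p,q)
im=cv2.cvtColor(c['img'],cv2.COLOR_RGB2BGR)
cv2.imwrite('pics/w5c.png',cv2.resize(im[200:320,250:390],None,fx=5,fy=5,interpolation=cv2.INTER_CUBIC))
E
```

```text
t: 12.35
ee_pos: [623.2, 156.8, 139.4]
ee_rot: [2.454, 1.962, 0.0]
force: [-0.4, 0.1, -0.9]
width: 0.21
grasp_force: 59.1
[623.1641604  156.80437652 139.3730325 ] [2.45374396e+00 1.96176913e+00 9.30676274e-05]
```

View pics/w5c.png

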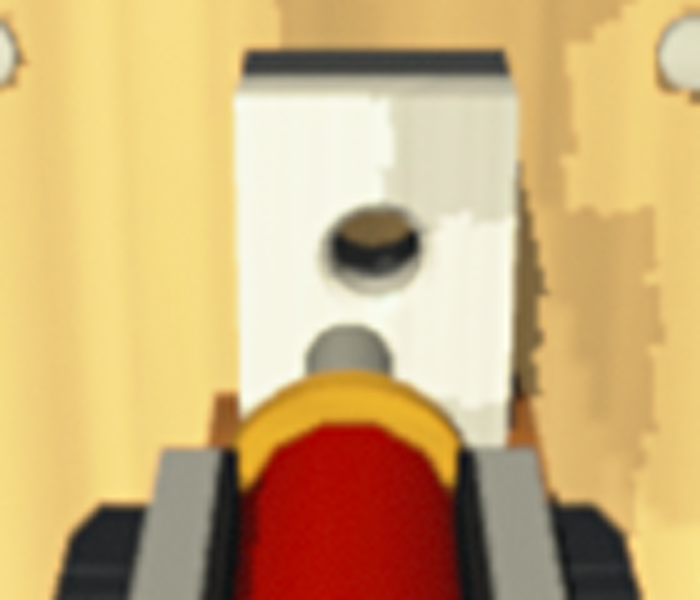

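The settled view shows the hole centre at crop (373,247), full-image (324.6,249.4). The shank end's near edge is at crop (349,325), which puts its centre at about (319.8,271).

```bash
python3 - <<'E'
from h import *
s=r.get_state(); c=load('w5'); p,q=s['ee_pos'],s['ee_rot']
h=wray(c,p,q,324.6,249.4,52); R=cv2.Rodrigues(np.array(q))[0]
for v,zt in ((271,61),(271,63.7)): t=R@tray(c,319.8,v,zt)+p; print('tip',t,'hole',h,'need',h-t, 'tool', R.T@(h-t))
E
```

```text
tip [621.53563053 154.27042705  78.35319145] hole [625.02919639 156.01619405  52.        ] need [  3.49356586   1.745767   -26.35319145] tool [ 2.47154727  3.02312374 26.35328408]
tip [621.26822633 153.04892874  75.65316092] hole [625.02919639 156.01619405  52.        ] need [  3.76097005   2.96726532 -23.65316092] tool [ 3.72201214  3.01502216 23.65328408]
```

```bash
python3 -m pendant '0 0.2 0.1 0 0 0 0; 0 0.36 0.22 -0.5 0 0 0; 0 0.36 0.22 -1.5 0 0 0; 0 0.36 0.22 -2 0 0 0; 0 0.36 0.22 -2 0 0 0; 0 0.36 0.22 -2 0 0 0'; python3 -m pendant '0 0 0 -0.2 0 0 0; 0 0 0 -0.4 0 0 0; 0 0 0 -0.4 0 0 0'; python3 -m pendant '0 0 0 -0.2 0 0 0; 0 0 0 -0.4 0 0 0; 0 0 0 -0.4 0 0 0'
```

```text
t: 13.15
ee_pos: [626.8, 159.0, 119.3]
ee_rot: [2.454, 1.962, 0.0]
force: [0.5, -0.2, -0.2]
width: 0.219
grasp_force: 59.1
t: 13.52
ee_pos: [626.6, 159.0, 115.1]
ee_rot: [-2.454, -1.962, 0.0]
force: [-0.4, 0.0, 0.3]
width: 0.212
grasp_force: 59.1
t: 13.9
ee_pos: [626.8, 158.7, 111.2]
ee_rot: [2.453, 1.962, -0.0]
force: [1.0, -1.3, -0.4]
width: 0.213
grasp_force: 59.2
```

```bash
python3 -m pendant '0 0 0 -0.2 0 0 0; 0 0 0 -0.4 0 0 0; 0 0 0 -0.4 0 0 0'; python3 -m pendant '0 0 0 -0.2 0 0 0; 0 0 0 -0.4 0 0 0; 0 0 0 -0.4 0 0 0'
```

```text
t: 14.28
ee_pos: [626.8, 158.5, 107.1]
ee_rot: [2.453, 1.962, -0.001]
force: [-0.1, -3.1, 0.1]
width: 0.214
grasp_force: 59.3
t: 14.65
ee_pos: [626.7, 158.6, 103.2]
ee_rot: [2.453, 1.962, -0.001]
force: [0.5, -3.8, 0.7]
width: 0.218
grasp_force: 59.3
```

```bash
python3 -m pendant '0 0 -0.1 -0.2 0 0 0; 0 0 -0.1 -0.5 0 0 0; 0 0 -0.1 -0.8 0 0 0; 0 0 -0.1 -0.8 0 0 0'; python3 -m pendant '0 0 0 -0.3 0 0 0; 0 0 0 -0.6 0 0 0; 0 0 0 -0.8 0 0 0; 0 0 0 -0.8 0 0 0'
```

```text
t: 15.15
ee_pos: [626.6, 158.2, 94.7]
ee_rot: [-2.453, -1.961, 0.0]
force: [0.4, -2.3, -0.4]
width: 0.219
grasp_force: 59.2
t: 15.65
ee_pos: [626.6, 158.1, 86.9]
ee_rot: [-2.454, -1.961, 0.0]
force: [0.8, -1.7, -1.3]
width: 0.215
grasp_force: 59.2
```

```bash
python3 -m pendant '0 0 0 -0.2 0 0 0; 0 0 0 -0.4 0 0 0; 0 0 0 -0.4 0 0 0'; python3 -m pendant '0 0 0 -0.1 0 0 0; 0 0 0 -0.2 0 0 0; 0 0 0 -0.2 0 0 0'
```

```text
t: 16.02
ee_pos: [626.9, 158.0, 83.6]
ee_rot: [2.454, 1.961, 0.001]
force: [-0.2, -2.4, 1.8]
width: 0.218
grasp_force: 59.5
t: 16.4
ee_pos: [627.1, 158.0, 83.5]
ee_rot: [2.453, 1.961, 0.001]
force: [-3.9, -1.6, 12.5]
width: 0.214
grasp_force: 60.5
```

The pin is seated: the TCP height matches the expected 83.7 and vertical force has risen. I'll release, rise and check.

```bash
python3 -m pendant '0.5 0 0 -0.1 0 0 0; 0.5 0 0 0 0 0 0; 0.7 0 0 0 0 0 0; 0.8 0 0 1 0 0 0; 0.8 0 0 4 0 0 0; 0.8 0 0 8 0 0 0; 0.8 0 0 8 0 0 0; 0.8 0 0 8 0 0 0'; python3 -m pendant '0.85 -0.5 -2.5 0 0 0 0; 0.85 -1.1 -5 0 0 0 0; 0.85 -1.1 -5 0 0 0 0; 0.85 -1.1 -5 0 0 0 0;0.85 -1.1 -5 0 0 0 0'; python3 - <<'E'
from h import *
s=r.get_state(); c=look('wrist','w6'); p,q=s['ee_pos'],s['ee_rot'];print(p,q,s['width'])
E
```

```text
t: 17.4
ee_pos: [626.4, 158.0, 161.4]
ee_rot: [-2.454, -1.962, 0.0]
force: [0.3, -0.6, -0.5]
width: 0.801
grasp_force: 0.0
t: 18.02
ee_pos: [615.7, 108.8, 160.9]
ee_rot: [-2.453, -1.962, 0.0]
force: [0.3, 1.0, -0.3]
width: 0.849
grasp_force: 0.0
[615.70261746 108.83430471 160.8913277 ] [-2.45262460e+00 -1.96235000e+00  3.23436117e-04] 0.8487195316472572
```

View pics/w6.png

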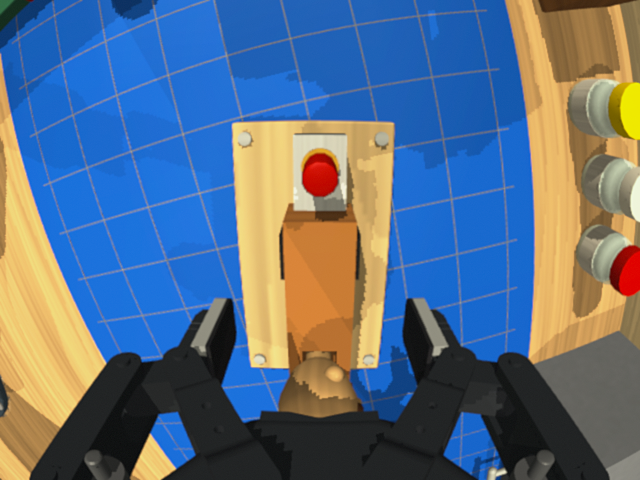

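The wrist view shows the pin home, with its collar on the white ear at (320,165). The halves are shut and the fingers straddle the rubber pads. Next I'll descend and squeeze.

```bash
python3 -m pendant '0.85 0 0 -3 0 0 0; 0.85 0 0 -6 0 0 0; 0.85 0 0 -8 0 0 0; 0.85 0 0 -9.5 0 0 0; 0.85 0 0 -10.3 0 0 0; 0.85 0 0 -10.3 0 0 0'; python3 -m pendant '0.7 0 0 0 0 0 0; 0.6 0 0 0 0 0 0; 0.5 0 0 0 0 0 0; 0.4 0 0 0 0 0 0; 0 0 0 0 0 0 0; 0 0 0 0 0 0 0; 0 0 0 0 0 0 0; 0 0 0 0 0 0 0'
```

```text
t: 18.82
ee_pos: [615.7, 108.1, 58.1]
ee_rot: [-2.453, -1.962, 0.001]
force: [0.3, 0.5, 0.6]
width: 0.853
grasp_force: 0.0
t: 19.82
ee_pos: [615.9, 108.0, 59.3]
ee_rot: [2.454, 1.961, 0.001]
force: [-1.0, 0.0, 5.4]
width: 0.504
grasp_force: 62.6
```

```bash
python3 -m pendant '0 0 0 0 0 0 0; 0 0 0 0 0 0 0; 0 0 0 0 0 0 0; 0 0 0 0 0 0 0'; python3 - <<'E'
from h import *
s=r.get_state(); c=look('wrist','w7'); p,q=s['ee_pos'],s['ee_rot']
h=cv2.cvtColor(c['img'],cv2.COLOR_RGB2HSV);H,S,V=cv2.split(h)
m=(((H<6)|(H>174))&(S>180)&(V>90)).astype(np.uint8)
n,l,st,ce=cv2.connectedComponentsWithStats(m)
for i in range(1,n):
    if st[i,4]>200: print(st[i],ce[i],wray(c,p,q,*ce[i],85))
t=look('scene','s7');b=load('scene1')
for n,(y0,y1,x0,x1) in dict(head=(225,265,335,370),busta=(160,200,390,420),bustb=(270,315,245,280),tape=(315,365,285,335)).items():
    print(n,np.abs(t['img'][y0:y1,x0:x1].astype(int)-b['img'][y0:y1,x0:x1]).mean())
print(s['width'],s['grasp_force'],s['force'])
E
```

```text
t: 20.32
ee_pos: [615.9, 108.0, 59.3]
ee_rot: [2.454, 1.961, 0.001]
force: [-0.9, 0.7, 5.0]
width: 0.501
grasp_force: 62.6
[ 284  185   73   98 5489] [319.87411186 235.70085626] [625.34792046 155.55037226  85.        ]
head 28.296904761904763
busta 20.477777777777778
bustb 10.672804232804232
tape 12.296533333333333
0.5007917223860483 62.62733459472656 [-0.94219526  0.71612986  5.0310032 ]
```

```bash
python3 -c "
from rig import r
print(r.job_done())"
```

```text
the job is handed in; nothing more can be done
None
```

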